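# Level the sagging plate with a wedge and hold it

### The arm

A 6-joint arm with a two-finger parallel gripper is mounted at the origin on a cart in front of the work surface, level with it; the furniture and walls round the work are solid. World frame = base frame: x ahead of the robot, y to its left, z up, the work surface at z = 0. Lengths are in m, angles in rad, forces in N, time in s.
With the tool pointing down it reaches from about 0.25 to 0.725 m from the base axis. Payload 4 kg.
Tool frame: the origin (TCP) lies on the centre line of the jaws, within the pads' length; the fingertips stand 11 mm ahead of it and the grasp point (between the pads) lies 8 mm behind it (bot.nose_length is the distance from the TCP to the fingertips, in m); z points along the fingers, y is the direction in which the jaws open and shut (so a half turn about z gives the same grasp; the last joint's range is limited). The gripper opens to 85 mm and grips with 20 to 120 N. Pads are 22 mm wide; open, the fingers measure 114 mm over their backs; the gripper's body (76 mm by 85 mm) begins 54 mm behind the grasp point. The pads swing forward as they close: fully open they stand 13 mm farther back than shut.
Start: joints at [1.195, 0.241, 0.005, 1.335, 0, 1.571], TCP at [0.184, 0.465, 0.219] pointing down, gripper open.
Joint ranges: [-2.72, 2.72], [-1.05, 1.87], [-1.09, 1.28], [-1.99, 2.15], [-1.42, 1.44], [-3.14, 3.14]. Speed limits (rad/s): [2.79, 2.79, 3.14, 3.14, 3.14, 3.14].

### API

Orientations are given as a unit quaternion [x, y, z, w].
In Python, from workcell import bot gives the robot as it stands.
- The arm moves only by the tool play_rows, never from a script. Its argument "plan" is one flat list of numbers, 6 for each row, row after row: the shift along the tool's x, y, z in mm, then the turn, a rotation vector about the tool's x, y, z in rad. A call has 1 to 20 rows; each row shifts and turns the commanded pose from where the row before left it, along the tool's axes as they then stand; what a row does not reach is not made up. A row lasts 1/8 s, in which the tool goes at most 62.5 mm and 10.7 degrees, less where a joint would pass 70% of its speed; a pose out of reach is approached as far as the arm can. A call with a gripper value outside its range is refused whole. "hand" is the opening in per cent of the stroke, from 0 (shut) to 100 (fully open), set as the call begins (left out, the last holds). The fingers move at their own pace and stop on an object; the grip force is fixed at half the most. Time passes only in rows, so rows that do not move let the fingers close. It gives the time, the measured TCP pose, the force and the opening at its end, in the units of the state.
- bot.get_obs(): the state, without advancing time (a new reading comes with each control period).
- bot.camera(name): name is "side" or "top" or "wrist"; returns a dict with "frame" (480x640x3 uint8, blue, green, red), "range_z" (480x640 float32, m along the optical axis (not along the pixel's ray), 0 where there is no reading), "K" (3x3 intrinsics, pixels), "cam_to_world" (4x4, takes a point from camera to world coordinates). Camera axes: x right, y down, z forward; pixel columns grow to the right and rows downward; lengths in m; the calibration is good to about 2 mm. A picture is of the moment at which its call begins.
- bot.job_done(): hands the job in, once; it reports no verdict.
Trained networks look in the newest picture that a camera, given by its name, has taken for a name from the list of things; names that differ only in an ending like _2 or _b are one class to them, and where a whole thing is asked for, a point or a joint stands for the part that bears it (a point fixed in the world has none). Each returns a list of dicts, best first, with "p" (0 to 1); they miss things now and then, are a little off and sometimes report something else, mostly with a low value. They report only what shows in the picture. A call takes as long as a camera call. They do not tell look-alikes from the thing itself.
- bot.outline_of(query, camera): "mask" (480x640 bool, what is visible of it) and "point" ([row, column] in pixels, amid what is visible of it).
The state is a dict: "clock": time; "joint_pos": joint angles; "joint_vel": joint speeds; "tau": joint torques, N m; "eef_pos": TCP position; "tool_rot": TCP orientation; "ft_force": force on the tool from outside, world axes, zero at the start; "ft_torque": the same for the moment, N m; "grip_width": finger opening in m.
Only numpy, scipy, OpenCV 4.12 (cv2) and the standard library are available. Lean on these libraries where they do the work, as an engineer would, in place of code of your own. Each camera call takes 0.05 s, during which the arm holds its last target.

### The job

The hinged steel plate of the small levelling stage, with a brass weight standing on it, has sagged onto the rest pads at its front. Take the tapered wedge by its handle block (not the similar block with a flat top), slide it thin end first under the middle of the plate's free front edge, square to that edge and flat on the worktop, and push gently until the plate just lifts off its pads and stands level, never far past level. Lift with the wedge alone: do not touch the stage with the gripper, keep the weight standing where it is on the plate and leave the other things alone; finish while still gripping the wedge in place, without letting go.

Things in the scene. Friction and masses are not known exactly. Their poses are not given: they have to be found in the camera images.
- stage: levelling stage fixed to the worktop, 150 mm deep (x), 156 wide (y), 34 high. Origin: under its centre; own +x points from the plate's free front edge to the hinge (axis along y at x 66, z 22 mm). Two rails 8 mm high along x, 120 mm clear between them, carry the rest pads; the worktop under the plate is open from the front for 115 mm. Steel plate 116 deep, 144 wide, 10 mm thick
- level_plate (a joint): hinge of the plate, rad: 0 = sagged, resting on its pads; it grows as the front edge is lifted; 0.04 = plate level. The plate (about 0.6 kg, with the weight about 0.8 kg) falls back to 0 when unsupported; it presses on a wedge with about 3 to 6 N
- plate_edge (a point): middle of the lower front edge of the plate: 64 mm in front of the stage's centre; 12 mm above the worktop when sagged, 17 mm when level
- wedge: tapered aluminium wedge, 0.24 kg, 30 mm wide (y). Origin: underside, below the middle of its handle block (40 long, 30 wide, 58 mm high; grip it across the 30). Ramp with flat underside along own +x: 24 mm high at x = 20 mm, straight down to 4 mm at the thin end, x = 110 mm. Bears on the sagged edge with the thin end 36 mm past it; plate level at about 58 mm past it
- flat_block: similar aluminium block, not to be used: same handle block and length, but its front part is 22 mm high throughout, no taper. Origin on its underside below the middle of the handle block, front part along own +x. It and the wedge may stand in each other's place
- weight: small brass weight with a knob, 32 mm diameter and 42 mm high, standing loose on the plate. Origin at the centre of its underside
- tin: flat round grease tin, 64 mm diameter, 33 mm high, a bystander. Origin at the centre of its underside
- bulb: small pipette bulb, 42 x 70 x 43 mm, lying, a bystander. Origin at the centre of its underside
Things that resemble listed ones, but are neither listed nor needed, are in the scene too. What is shaped like the stage but orange is not meant. Leave any red look-alike of the wedge alone.

How it is judged:
By the outcome, as a careful person would: the job done as asked, in the order asked, and still so for the second after the job is handed in, while the arm keeps its last pose, push and grip.
It also fails if it takes over 38 s, if anything falls off the work surface, if the arm or the gripper's body presses on something with over 40 N, if the wrist force passes 120 N, or if a joint passes its speed limit or range.

## Working session

There is one attempt and no reset: what is moved stays moved. The work goes in short steps, Python scripts to look and compute and a tool call to move; the robot and the scene stay as the last step left them, time stands still between calls to the robot, and variables do not carry over. Pictures are saved under pics/ and viewed, and the job is handed in when it is done.

Besides the shell and the picture viewer there is one more tool, called after "Request:" as name(argument=value, ...) on one line, values as JSON. play_rows: Moves the arm, as the interface text tells. Its arguments: {"type":"object","properties":{"plan":{"type":"array","items":{"type":"number"}},"hand":{"type":"number"}},"required":["plan"]}

```bash
mkdir -p pics; ls
cat > h.py <<'E'
import numpy as np, cv2
from workcell import bot
def shot(name,fn):
    c=bot.camera(name); cv2.imwrite(f'pics/{fn}.png',c['frame']); np.savez(f'{fn}.npz',**{k:np.asarray(v) for k,v in c.items()}); return c
def cloud(c):
    z=np.asarray(c['range_z']);K=np.asarray(c['K']);T=np.asarray(c['cam_to_world'])
    v,u=np.mgrid[:480,:640]
    P=np.stack([(u-K[0,2])/K[0,0]*z,(v-K[1,2])/K[1,1]*z,z],-1)
    P=P@T[:3,:3].T+T[:3,3]; P[z==0]=np.nan
    return P
E
python3 - <<'E'
from h import *
o=bot.get_obs()
print({k:np.round(v,3) for k,v in o.items()})
for n in('top','side','wrist'):
    c=shot(n,n+'0'); print(n,np.round(c['cam_to_world'],2).tolist(),np.round(c['K'][0],0))
    if n!='wrist':
        P=cloud(c)
        for q in('stage','wedge','flat_block','weight','tin','bulb'):
            for d in bot.outline_of(q,n):
                m=d['mask']; print(n,q,round(d['p'],2),d['point'],m.sum(),np.round(np.nanmedian(P[m],0),3),c['frame'][m].mean(0).round())
E
```

```text
pics
{'clock': np.float64(0.0), 'joint_pos': array([1.195, 0.241, 0.004, 1.335, 0.   , 1.571]), 'joint_vel': array([ 0.   , -0.   ,  0.   ,  0.001,  0.001,  0.001]), 'tau': array([-1.0000e-03, -3.7232e+01,  2.5241e+01,  1.7000e-02, -0.0000e+00,
       -0.0000e+00]), 'eef_pos': array([0.183, 0.464, 0.218]), 'tool_rot': array([ 0.187,  0.982, -0.001, -0.   ]), 'ft_force': array([ 0.333, -0.116, -0.478]), 'ft_torque': array([0.01 , 0.01 , 0.002]), 'grip_width': np.float64(0.085)}
top [[0.02, -1.0, 0.06, 0.47], [-1.0, -0.02, 0.0, -0.25], [-0.0, -0.06, -1.0, 1.6], [0.0, 0.0, 0.0, 1.0]] [502.   0. 323.]
top stage 0.92 [208.1, 273.7] 2118 [ 0.649 -0.074  0.023] [193. 191. 193.]
top stage 0.71 [275.8, 213.8] 2204 [0.441 0.104 0.024] [ 21. 174. 241.]
top wedge 0.74 [267.1, 352.1] 403 [ 0.477 -0.332  0.018] [238. 239. 235.]
top wedge 0.72 [295.0, 485.3] 534 [ 0.392 -0.76   0.018] [ 39.  45. 229.]
top flat_block 0.94 [258.4, 159.7] 541 [0.489 0.278 0.023] [199. 200. 197.]
top weight 0.15 [212.3, 189.6] 190 [0.635 0.177 0.035] [ 26.  32. 160.]
top tin 0.53 [207.3, 328.9] 349 [ 0.658 -0.259  0.03
[... 165 characters left out ...]
 -0.41, 0.87], [0.0, 0.0, 0.0, 1.0]] [540.   0. 320.]
side stage 0.86 [220.7, 319.8] 602 [ 0.643 -0.099  0.019] [175. 173. 170.]
side stage 0.86 [215.6, 255.3] 654 [0.443 0.082 0.019] [ 65. 126. 213.]
side wedge 0.89 [255.4, 306.6] 393 [ 0.456 -0.329  0.014] [183. 185. 179.]
side wedge 0.69 [322.8, 366.0] 535 [ 0.39  -0.792  0.018] [ 38.  39. 154.]
side flat_block 0.53 [198.8, 244.6] 349 [0.484 0.278 0.013] [136. 138. 136.]
side weight 0.43 [213.8, 308.8] 51 [ 0.656 -0.049  0.039] [128. 157. 169.]
side tin 0.46 [235.3, 344.6] 195 [ 0.652 -0.272  0.024] [133.  94.  75.]
wrist [[0.37, 0.89, 0.27, 0.12], [0.93, -0.35, -0.1, 0.49], [0.0, 0.28, -0.96, 0.37], [0.0, 0.0, 0.0, 1.0]] [397.   0. 311.]
```

View pics/top0.png

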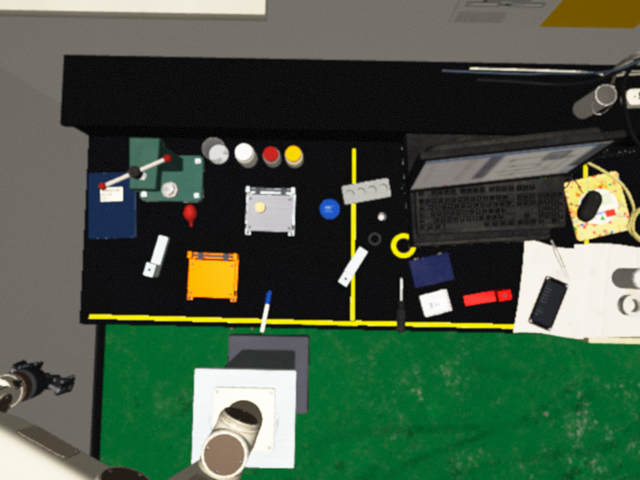

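View pics/side0.png

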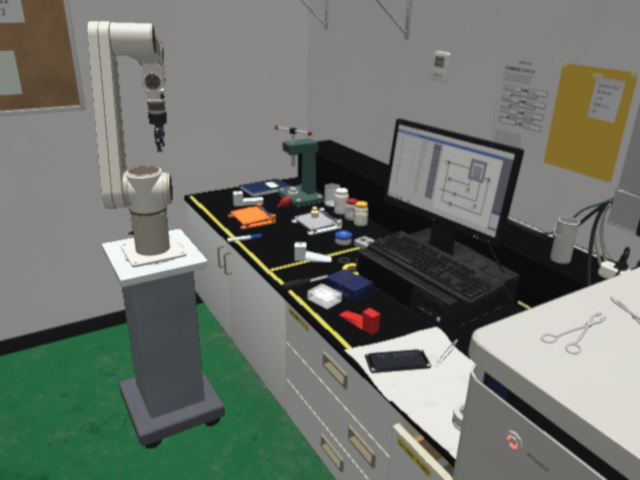

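Run:
```python
import cv2,numpy as np
a=cv2.imread('pics/top0.png')
c1=a[170:310,210:390]; cv2.imwrite('pics/top0z.png',cv2.resize(c1,None,fx=4.4,fy=4.2,interpolation=cv2.INTER_CUBIC)[:600,:800])
```

```text
(no output)
```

View pics/top0z.png

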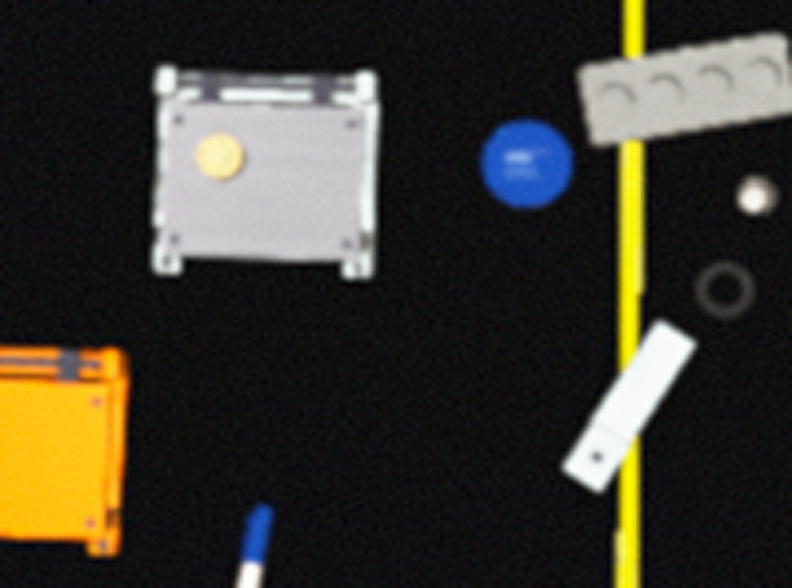

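Run:
```python
from h import *
for cam in('top','side'):
  c=dict(np.load(cam+'0.npz')); P=cloud(c)
  for nm,(cx,cy) in dict(R=(0.477,-0.332),L=(0.489,0.278)).items():
    m=(abs(P[...,0]-cx)<.1)&(abs(P[...,1]-cy)<.1)&(c['frame'].min(-1)>110)&(P[...,2]<.08)
    X=P[m]; X0=X[X[:,2]>(-.01)]
    xy=X0[:,:2]; mu=xy.mean(0); w,V=np.linalg.eigh(np.cov(xy.T)); a=V[:,1]; a=a*np.sign(a[0])
    s=(xy-mu)@a; n=(xy-mu)@np.array([-a[1],a[0]])
    print(cam,nm,mu.round(4),'yaw',np.degrees(np.arctan2(a[1],a[0])).round(1),s.min().round(3),s.max().round(3),n.min().round(3),n.max().round(3))
    for b in np.arange(-.09,.1,.01):
        k=(s>=b)&(s<b+.01)
        if k.sum(): print(round(b,2),k.sum(),np.percentile(X0[k,2],[10,50,90]).round(4))
```

```text
top R [ 0.4794 -0.3329] yaw -31.6 -0.067 0.068 -0.018 0.017
-0.07 21 [0.0002 0.0545 0.0604]
-0.06 36 [0.0522 0.0585 0.0631]
-0.05 36 [0.0471 0.058  0.0629]
-0.04 36 [0.0316 0.0575 0.0642]
-0.03 33 [0.0166 0.0517 0.0588]
-0.02 35 [0.0106 0.021  0.0238]
-0.01 36 [0.0025 0.0174 0.0234]
-0.0 35 [0.0001 0.016  0.0216]
0.01 36 [0.0051 0.0142 0.0204]
0.02 34 [0.0017 0.0127 0.0164]
0.03 35 [0.0017 0.0098 0.0157]
0.04 34 [0.0015 0.0085 0.0137]
0.05 33 [0.0009 0.0044 0.0086]
0.06 25 [-0.0032  0.0009  0.0071]
top L [0.4983 0.2825] yaw -16.1 -0.072 0.068 -0.019 0.035
-0.08 5 [-0.0029  0.0009  0.0022]
-0.07 13 [0.0041 0.0578 0.0618]
-0.06 36 [0.0244 0.0574 0.0642]
-0.05 38 [0.0363 0.0584 0.0624]
-0.04 38 [0.035  0.0581 0.0627]
-0.03 50 [0.0029 0.041  0.0615]
-0.02 34 [0.0064 0.0219 0.0274]
-0.01 35 [0.007  0.0215 0.0266]
-0.0 35 [0.014  0.0219 0.0262]
0.01 39 [0.0085 0.0212 0.0263]
0.02 35 [0.007  0.0213 0.0278]
0.03 35 [0.0067 0.0217 0.0258]
0.04 34 [0.0143 0.0207 0.025 ]
0.05 35 [0.0094 0.0226 0.0253]
0.06 28 [-0.001   0.0195  0.0257]
side R [ 0.4688 -0.3306] yaw -21.3 -0.053 0.082 -0.031 0.076
[... 366 characters left out ...]
5 16 [-0.0027  0.0031  0.0074]
0.06 17 [-0.0041  0.0028  0.0054]
0.07 18 [-0.0042 -0.0014  0.0026]
0.08 1 [-0.0029 -0.0029 -0.0029]
side L [0.4932 0.2852] yaw 20.0 -0.059 0.119 -0.057 0.07
-0.06 16 [0.0138 0.0373 0.0556]
-0.05 38 [0.0117 0.0347 0.0536]
-0.04 29 [0.0091 0.0298 0.0546]
-0.03 34 [0.0082 0.0292 0.0536]
-0.02 10 [0.0071 0.0171 0.0544]
-0.01 15 [0.0093 0.0169 0.0209]
-0.0 12 [0.0061 0.0145 0.0199]
0.01 18 [0.0026 0.0141 0.0196]
0.02 8 [0.0065 0.0119 0.0191]
0.03 15 [0.0074 0.0155 0.0193]
0.04 16 [0.0036 0.0134 0.0185]
0.05 11 [-0.0048  0.012   0.0191]
0.06 3 [-0.0033  0.      0.0127]
0.07 3 [-0.0082 -0.0044 -0.0005]
0.08 5 [-0.0026 -0.0007  0.0103]
0.09 5 [-0.0076 -0.003  -0.0001]
```

Request:
play_rows(plan=[-20,-20,0,0,0,0,-30,-30,0,0,0,0,-40,-40,0,0,0,0,-40,-40,0,0,0,0,-40,-40,0,0,0,0,-40,-40,0,0,0,0,-40,-40,0,0,0,0,-40,-40,0,0,0,0,-40,-40,0,0,0,0,-40,-40,0,0,0,0,-40,-40,0,0,0,0,-40,-40,0,0,0,0,-33,-30,0,0,0,0,-20,-20,0,0,0,0,0,0,0,0,0,0], hand=100)

```text
clock: 2.62
eef_pos: [0.4683, -0.1862, 0.2185]
tool_rot: [0.188, 0.982, 0.0, -0.0]
ft_force: [-0.3, -0.9, 0.4]
grip_width: 0.0857
```

Run:
```python
from h import *
o=bot.get_obs()
print({k:np.round(v,3) for k,v in o.items()})
c=shot('wrist','w1')
```

```text
{'clock': np.float64(2.625), 'joint_pos': array([-0.379,  0.249,  0.015,  1.337, -0.   ,  0.   ]), 'joint_vel': array([ 0.038, -0.031, -0.041,  0.018,  0.013,  0.012]), 'tau': array([ -0.79 , -37.047,  25.875,  -0.243,  -0.12 ,  -0.076]), 'eef_pos': array([ 0.468, -0.186,  0.219]), 'tool_rot': array([ 0.188,  0.982,  0.   , -0.   ]), 'ft_force': array([-0.252, -0.856,  0.42 ]), 'ft_torque': array([0.057, 0.003, 0.013]), 'grip_width': np.float64(0.086)}
```

View pics/w1.png

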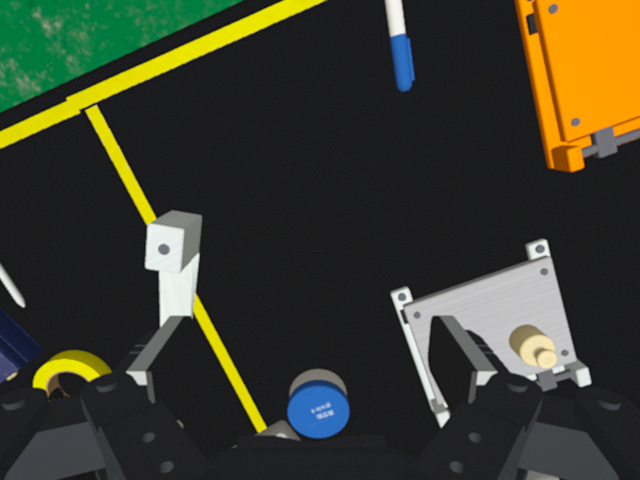

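```bash
cat > fit.py <<'E'
from h import *
def wedgefit(fn,box):
    c=dict(np.load(fn+'.npz'));P=cloud(c);f=c['frame']
    r0,r1,c0,c1=box
    m=np.zeros((480,640),bool);m[r0:r1,c0:c1]=1
    Z=P[...,2]
    t=m&(Z>.05)&(Z<.07)
    X=P[t][:,:2]
    # remove outliers by percentile
    (cx,cy),(w,h),a=cv2.minAreaRect((X*1000).astype(np.float32)); print('toprect',cx,cy,w,h,a,np.nanmedian(P[t][:,2]),t.sum())
    return P,f
if __name__=='__main__':
    P,f=wedgefit('w1',(200,330,135,215))
    for (v,u) in [(307,405),(310,408),(258,548),(262,546),(246,172),(297,401),(248,538),(350,530),(325,525),(340,470),(400,600)]:
        print(v,u,P[v,u].round(4),f[v,u])
E
python3 fit.py
python3 - <<'E'
import cv2
a=cv2.imread('pics/w1.png')
b=cv2.resize(a[225:425,380:600],None,fx=3.6,fy=3,interpolation=cv2.INTER_CUBIC);cv2.imwrite('pics/w1s.png',b)
b=cv2.resize(a[200:340,120:240],None,fx=4,fy=4,interpolation=cv2.INTER_CUBIC);cv2.imwrite('pics/w1w.png',b)
E
```

```text
toprect 443.0563659667969 -306.1782531738281 30.47649574279785 39.93500900268555 58.32004165649414 0.057225276939787684 1789
307 405 [ 0.5866 -0.1346  0.0212] [171 173 175]
310 408 [ 0.59   -0.1329  0.0223] [198 197 198]
258 548 [0.5888 0.0048 0.0204] [180 181 183]
262 546 [0.591  0.0013 0.0222] [196 195 194]
246 172 [ 0.4435 -0.2986  0.0585] [235 237 230]
297 401 [ 0.581  -0.1341  0.0095] [122 115 115]
248 538 [0.5804 0.0024 0.0109] [122 115 116]
350 530 [ 0.6535 -0.0438  0.0519] [183 229 242]
325 525 [ 0.6441 -0.0334  0.0274] [108 128 139]
340 470 [ 0.4757 -0.1362  0.2654] [109 111 109]
400 600 [ 0.4802 -0.1192  0.2961] [47 43 41]
```

View pics/w1s.png

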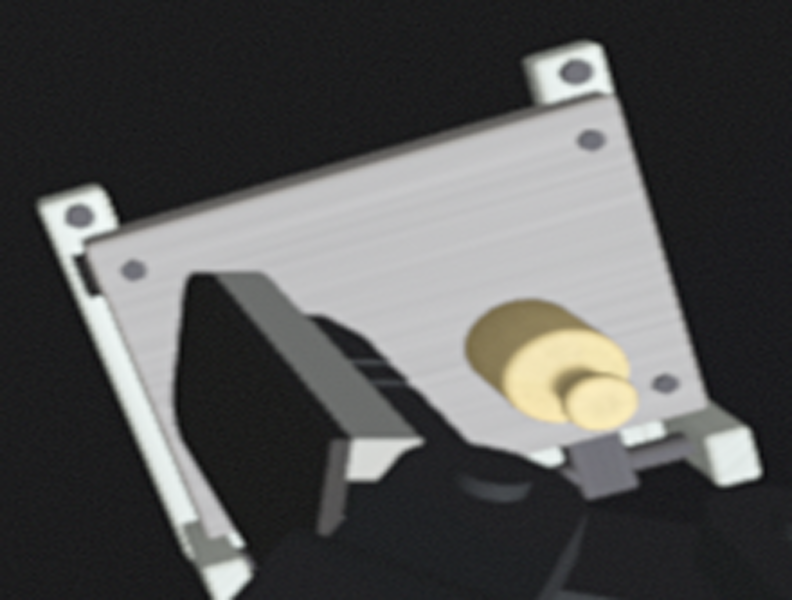

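View pics/w1w.png

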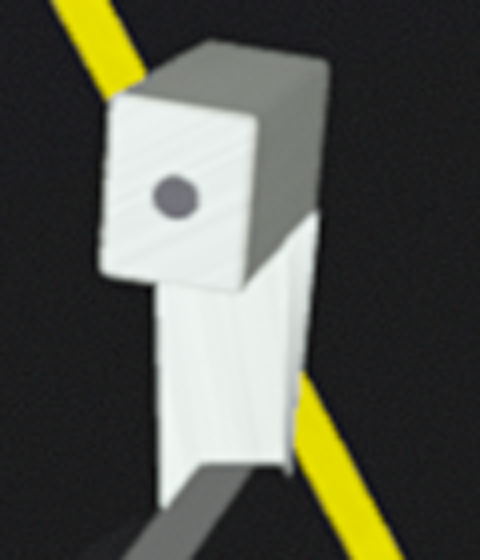

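```bash
cat >> h.py <<'E'
def ray(c,u,v,z):
    K=np.asarray(c['K']);T=np.asarray(c['cam_to_world'])
    d=T[:3,:3]@np.array([(u-K[0,2])/K[0,0],(v-K[1,2])/K[1,1],1.]); o=T[:3,3]
    return o+d*(z-o[2])/d[2]
E
python3 - <<'E'
from h import *
c=dict(np.load('w1.npz')); P=cloud(c); g=cv2.GaussianBlur(cv2.cvtColor(c['frame'],cv2.COLOR_BGR2GRAY),(3,3),0).astype(float)
pts=[]
for u in range(415,530):
    v0=306+(u-404.5)*(256.7-306)/(550-404.5)
    vs=np.arange(int(v0)-6,int(v0)+8); gr=np.diff(g[vs,u]); i=gr.argmax(); pts.append((u,vs[i]+.5))
W=np.array([ray(c,u,v,.022)[:2] for u,v in pts])
l=cv2.fitLine(W.astype(np.float32),cv2.DIST_HUBER,0,1e-4,1e-4).ravel(); print('front line',l, 'yaw',np.degrees(np.arctan2(-l[0]*np.sign(l[1]),abs(l[1]))))
for y in(-.135,-.066,0): print(y, l[2]+(y-l[3])*l[0]/l[1])
for nm,(a,b,z) in dict(tips=((401.9,297),(540,248.7),.009),dots=((380+133/3.6,225+90),(380+591/3.6,225+139/3),.0225)).items():
    A=ray(c,*a,z);B=ray(c,*b,z);print(nm,A,B,(A+B)/2,np.linalg.norm(A-B),np.degrees(np.arctan2(-(B-A)[0],(B-A)[1])))
print('dotdepth',P[297,402],P[249,540],P[315,417],P[271,544])
print('wedge dot',ray(c,120+176/4,200+197/4,.058))
# weight
m=(abs(P[...,0]-.655)<.04)&(abs(P[...,1]+.045)<.04)&(P[...,2]>.03)&(P[...,2]<.1)&(c['frame'][...,2]>c['frame'][...,0]*1.15)
print('weight',np.nanmean(P[m],0),np.nanmax(P[m],0),np.nanmin(P[m],0))
# plate slope
m=(P[...,0]>.595)&(P[...,0]<.68)&(P[...,1]<.0)&(P[...,1]>-.13)&(abs(P[...,2]-.024)<.008)
X=P[m];A=np.c_[X[:,:2],np.ones(len(X))];print('plane',np.linalg.lstsq(A,X[:,2],rcond=None)[0],len(X))
E
```

```text
front line [ 0.01048279  0.99994504  0.5857627  -0.06831193] yaw -0.60063064
-0.135 0.5850636
-0.066 0.58578694
0 0.5864788
tips [ 0.58151247 -0.13325241  0.009     ] [0.58277475 0.0049177  0.009     ] [ 0.58214361 -0.06416736  0.009     ] 0.13817588121545046 -0.5234245041187151
dots [ 0.59820973 -0.12649452  0.0225    ] [ 0.59937576 -0.00233528  0.0225    ] [ 0.59879275 -0.0644149   0.0225    ] 0.12416471760389523 -0.5380692284628871
dotdepth [ 0.58064569 -0.13328738  0.01082438] [0.58251207 0.00434994 0.01011917] [ 0.59814855 -0.12645774  0.02264434] [ 0.59883199 -0.00253377  0.02277972]
wedge dot [ 0.44359756 -0.30630039  0.058     ]
weight [ 0.65343253 -0.0390851   0.04988082] [ 0.67522643 -0.02080332  0.06644756] [ 0.64288579 -0.05222675  0.0300497 ]
plane [ 0.0452658  -0.00062253 -0.00536548] 6543
```

```bash
cat > plan.py <<'E'
from h import *
from scipy.spatial.transform import Rotation as R
def rows(tgt,yawdeg,n,start=None):
    "tool x angle = yawdeg, tool pointing down; straight line"
    o=bot.get_obs(); p=np.array(o['eef_pos']) ; r=R.from_quat(o['tool_rot'])
    if start is not None: p=np.array(start[0]); r=start[1]
    y=np.radians(yawdeg); X=np.array([np.cos(y),np.sin(y),0]);Z=np.array([0,0,-1.]);rt=R.from_matrix(np.c_[X,np.cross(Z,X),Z])
    w=(r.inv()*rt).as_rotvec()/n; d=(np.array(tgt)-p)/n
    print('from',p.round(4),'toolx',np.degrees(np.arctan2(*r.as_matrix()[[1,0],0])).round(2),'tilt',np.degrees(np.arccos(-r.as_matrix()[2,2])).round(2))
    for i in range(n):
        print(np.r_[(r.inv().apply(d)*1000).round(1),w.round(4)].tolist()); r=r*R.from_rotvec(w)
    return np.array(tgt),r
E
python3 -c "
from plan import *
s=rows([.4435,-.3063,.1],148.3,5); rows([.4435,-.3063,.03],148.3,3,s)"
```

```text
from [ 0.4677 -0.185   0.2186] toolx 158.38 tilt 0.06
[-4.5, -24.3, 23.7, 0.0, -0.0002, 0.0352]
[-5.3, -24.2, 23.7, 0.0, -0.0002, 0.0352]
[-6.2, -24.0, 23.7, 0.0, -0.0002, 0.0352]
[-7.0, -23.7, 23.7, 0.0, -0.0002, 0.0352]
[-7.8, -23.5, 23.7, 0.0, -0.0002, 0.0352]
from [ 0.4435 -0.3063  0.1   ] toolx 148.3 tilt nan
[-0.0, 0.0, 23.3, -0.0, -0.0, 0.0]
[-0.0, 0.0, 23.3, -0.0, -0.0, 0.0]
[-0.0, 0.0, 23.3, -0.0, -0.0, 0.0]plan.py:9: RuntimeWarning: invalid value encountered in arccos
  print('from',p.round(4),'toolx',np.degrees(np.arctan2(*r.as_matrix()[[1,0],0])).round(2),'tilt',np.degrees(np.arccos(-r.as_matrix()[2,2])).round(2))
```

Request:
play_rows(plan=[-4.5,-24.3,23.7,0,0,0.0352,-5.3,-24.2,23.7,0,0,0.0352,-6.2,-24,23.7,0,0,0.0352,-7,-23.7,23.7,0,0,0.0352,-7.8,-23.5,23.7,0,0,0.0352,0,0,0,0,0,0,0,0,0,0,0,0])

```text
clock: 3.55
eef_pos: [0.4443, -0.3049, 0.1012]
tool_rot: [0.272, 0.962, 0.0, 0.0]
ft_force: [-0.5, 1.0, 0.3]
grip_width: 0.0854
```

```bash
python3 -c "
from plan import *
c=shot('wrist','w2')
rows([.4435,-.3063,.03],148.3,3)
from fit import wedgefit
wedgefit('w2',(0,480,120,520))
"
```

```text
from [ 0.4447 -0.3051  0.1016] toolx 148.48 tilt 0.08
[0.2, -0.6, 23.9, 0.0001, 0.0004, 0.0011]
[0.1, -0.6, 23.9, 0.0001, 0.0004, 0.0011]
[0.1, -0.6, 23.9, 0.0001, 0.0004, 0.0011]
toprect 442.7918395996094 -306.3886413574219 30.100627899169922 39.83395004272461 58.382450103759766 0.05729351653063569 4059
```

View pics/w2.png

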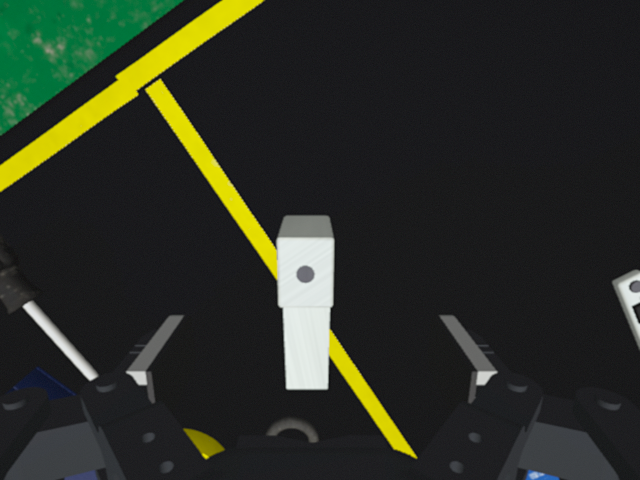

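Request:
play_rows(plan=[0.3,-0.8,23.9,0,0,0.003,0.2,-0.7,23.9,0,0,0,0.2,-0.6,23.9,0,0,0,0,0,0,0,0,0,0,0,0,0,0,0])

```text
clock: 4.22
eef_pos: [0.4434, -0.3075, 0.0303]
tool_rot: [0.273, 0.962, -0.0, 0.001]
ft_force: [0.1, 0.1, 0.5]
grip_width: 0.0857
```

Request:
play_rows(plan=[0,0,0,0,0,0,0,0,0,0,0,0,0,0,0,0,0,0,0,0,0,0,0,0,0,0,0,0,0,0,0,0,0,0,0,0,0,0,0,0,0,0,0,0,0,0,0,0], hand=20)

```text
clock: 5.22
eef_pos: [0.4427, -0.3079, 0.0295]
tool_rot: [0.274, 0.962, -0.0, 0.001]
ft_force: [-1.6, 0.5, 6.3]
grip_width: 0.0288
```

```bash
python3 -c "
from plan import *
o=bot.get_obs(); print({k:np.round(v,4) for k,v in o.items()})
c=shot('wrist','w3')
from fit import wedgefit
wedgefit('w3',(0,480,200,420))
"
```

```text
{'clock': np.float64(5.225), 'joint_pos': array([-6.076e-01,  4.721e-01, -1.869e-01,  9.105e-01, -1.000e-04,
       -5.260e-02]), 'joint_vel': array([ 0.0006, -0.0005, -0.0011,  0.0013, -0.0003, -0.0014]), 'tau': array([ 1.19600e-01, -4.07410e+01,  1.94796e+01, -2.90900e-01,
        5.39000e-02,  7.10000e-03]), 'eef_pos': array([ 0.4427, -0.3079,  0.0295]), 'tool_rot': array([ 2.739e-01,  9.618e-01, -3.000e-04,  6.000e-04]), 'ft_force': array([-1.5591,  0.5038,  6.2882]), 'ft_torque': array([ 0.0972,  0.161 , -0.0157]), 'grip_width': np.float64(0.0288)}
toprect 442.8935852050781 -306.59637451171875 55.96426773071289 40.74357986450195 58.54767608642578 0.05742117157963443 10854
```

View pics/w3.png

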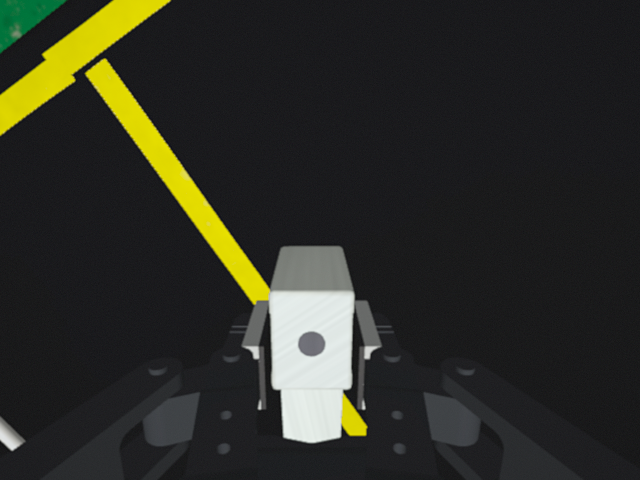

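```bash
python3 -c "
from plan import *
c=dict(np.load('w1.npz')); print(ray(c,404,90,.01))
p=[.4427,-.3079,.0295]
s=rows([.4427,-.3079,.0695],148.4,3); rows([.444,-.0645,.0695],179.45,10,s)
"
```

```text
[ 0.39969401 -0.07252338  0.01      ]
from [ 0.4427 -0.3078  0.0295] toolx 148.21 tilt 0.07
[-0.0, -0.0, -13.3, -0.0, 0.0004, -0.0011]
[-0.0, -0.0, -13.3, -0.0, 0.0004, -0.0011]
[-0.0, -0.0, -13.3, -0.0, 0.0004, -0.0011]
from [ 0.4427 -0.3079  0.0695] toolx 148.4 tilt 0.0
[12.6, 20.8, 0.0, 0.0, -0.0, -0.0542]
[11.5, 21.5, 0.0, 0.0, -0.0, -0.0542]
[10.3, 22.0, 0.0, 0.0, -0.0, -0.0542]
[9.1, 22.6, 0.0, 0.0, -0.0, -0.0542]
[7.9, 23.0, 0.0, 0.0, -0.0, -0.0542]
[6.6, 23.4, 0.0, 0.0, -0.0, -0.0542]
[5.3, 23.7, 0.0, 0.0, -0.0, -0.0542]
[4.0, 24.0, 0.0, 0.0, -0.0, -0.0542]
[2.7, 24.2, 0.0, 0.0, -0.0, -0.0542]
[1.4, 24.3, 0.0, 0.0, -0.0, -0.0542]
```

Request:
play_rows(plan=[0,0,-13.3,0,0,0,0,0,-13.3,0,0,0,0,0,-13.4,0,0,0,12.3,20.8,0,0,0,-0.0545,11.2,21.5,0,0,0,-0.0545,10,22,0,0,0,-0.0545,8.8,22.6,0,0,0,-0.0545,7.6,23,0,0,0,-0.0545,6.3,23.4,0,0,0,-0.0545,5,23.7,0,0,0,-0.0545,3.7,24,0,0,0,-0.0545,2.4,24.2,0,0,0,-0.0545,1.1,24.3,0,0,0,-0.0545,0,0,0,0,0,0,0,0,0,0,0,0])

```text
clock: 7.15
eef_pos: [0.4474, -0.0654, 0.0693]
tool_rot: [0.005, 1.0, -0.0, 0.0]
ft_force: [-0.0, 0.5, -2.6]
grip_width: 0.0285
```

```bash
python3 -c "
from plan import *
o=bot.get_obs(); print({k:np.round(v,4) for k,v in o.items()})
c=shot('wrist','w4'); shot('side','s4')
rows([.447,-.0645,.0305],179.45,3)
"
```

```text
{'clock': np.float64(7.15), 'joint_pos': array([-1.449e-01,  2.755e-01, -3.694e-01,  9.250e-01, -5.000e-04,
       -1.347e-01]), 'joint_vel': array([-0.0133,  0.0052, -0.0011, -0.0043,  0.0007, -0.0003]), 'tau': array([ 3.97100e-01, -3.57865e+01,  2.16973e+01, -1.98000e-02,
        3.14000e-02, -4.00000e-04]), 'eef_pos': array([ 0.4474, -0.0654,  0.0693]), 'tool_rot': array([ 5.1e-03,  1.0e+00, -3.0e-04,  4.0e-04]), 'ft_force': array([-0.0152,  0.5434, -2.6329]), 'ft_torque': array([-0.0652,  0.0418,  0.0098]), 'grip_width': np.float64(0.0285)}
from [ 0.4472 -0.0657  0.0691] toolx 179.37 tilt 0.03
[0.1, 0.4, 12.9, -0.0001, 0.0001, -0.0005]
[0.1, 0.4, 12.9, -0.0001, 0.0001, -0.0005]
[0.1, 0.4, 12.9, -0.0001, 0.0001, -0.0005]
```

View pics/w4.png

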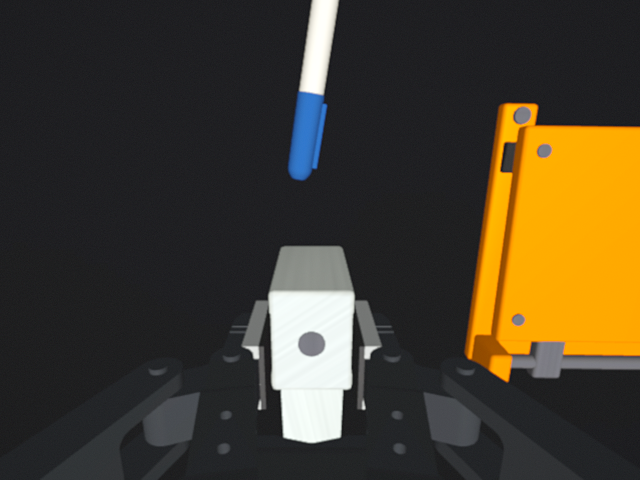

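```bash
python3 -c "
from h import *
c=dict(np.load('w3.npz')); print('w3',ray(c,312,344,.058),'tcp .4427 -.3079')
c=dict(np.load('w4.npz')); print('w4',ray(c,312,344,.098),'tcp .4474 -.0654')
c=dict(np.load('w2.npz')); print('w2',ray(c,305.5,273,.058))
"
```

```text
w3 [ 0.44342709 -0.30674929  0.058     ] tcp .4427 -.3079
w4 [ 0.44793966 -0.06410719  0.098     ] tcp .4474 -.0654
w2 [ 0.44280908 -0.30628534  0.058     ]
```

Request:
play_rows(plan=[0.1,0.4,13,0,0,0,0.1,0.4,13,0,0,0,0.1,0.3,10,0,0,0,0,0,2,0,0,0,0,0,1,0,0,0,0,0,0,0,0,0])

```text
clock: 8.0
eef_pos: [0.4471, -0.064, 0.03]
tool_rot: [0.005, 1.0, -0.0, 0.0]
ft_force: [-0.6, 0.3, -1.7]
grip_width: 0.0283
```

Request:
play_rows(plan=[0,0,0.5,0,0,0,0,0,0,0,0,0])

```text
clock: 8.25
eef_pos: [0.4471, -0.064, 0.0296]
tool_rot: [0.005, 1.0, -0.0, 0.0]
ft_force: [0.8, -0.1, -3.0]
grip_width: 0.0282
```

```bash
python3 -c "
from plan import *
o=bot.get_obs(); print({k:np.round(v,4) for k,v in o.items()})
"
```

```text
{'clock': np.float64(8.25), 'joint_pos': array([-0.1421,  0.329 , -0.4205,  0.8205,  0.    , -0.1324]), 'joint_vel': array([ 0.0001, -0.0003, -0.0016,  0.0013, -0.0003,  0.001 ]), 'tau': array([-6.90000e-03, -3.64183e+01,  1.98315e+01,  2.92000e-02,
       -4.60000e-03, -4.00000e-04]), 'eef_pos': array([ 0.4471, -0.064 ,  0.0296]), 'tool_rot': array([ 4.9e-03,  1.0e+00, -0.0e+00,  4.0e-04]), 'ft_force': array([ 0.7747, -0.1034, -2.9936]), 'ft_torque': array([-0.028 , -0.0265, -0.0341]), 'grip_width': np.float64(0.0282)}
```

Request:
play_rows(plan=[0,0,0.5,0,0,0,0,0,0,0,0,0])

```text
clock: 8.5
eef_pos: [0.4471, -0.064, 0.0295]
tool_rot: [0.005, 1.0, -0.0, 0.0]
ft_force: [-1.9, 0.8, 5.5]
grip_width: 0.0286
```

Request:
play_rows(plan=[0,0,0.4,0,0,0,0,0,0,0,0,0])

```text
clock: 8.75
eef_pos: [0.4471, -0.064, 0.0294]
tool_rot: [0.005, 1.0, -0.0, 0.001]
ft_force: [-2.9, 0.9, 9.7]
grip_width: 0.0286
```

Request:
play_rows(plan=[-2.5,0,-0.3,0,0,0,-5,0,0,0,0,0,-5,0,0,0,0,0,-5,0,0,0,0,0,-5,0,0,0,0,0,-5,0,0,0,0,0,-5,0,0,0,0,0,-5,0,0,0,0,0,-5,0,0,0,0,0,-5,0,0,0,0,0,-5,0,0,0,0,0,-3,0,0,0,0,0,-2.5,0,0,0,0,0,0,0,0,0,0,0])

```text
clock: 10.5
eef_pos: [0.5019, -0.0646, 0.0294]
tool_rot: [0.005, 1.0, -0.0, -0.002]
ft_force: [-9.8, 0.2, 13.6]
grip_width: 0.0285
```

```bash
cat > plate.py <<'E'
from plan import *
import sys
def slope(c,tag):
    P=cloud(c); f=c['frame'].astype(int)
    lx=P[...,0]-.6498; ly=P[...,1]+.065
    m=(lx>-.058)&(lx<.045)&(abs(ly)<.062)&(P[...,2]>.01)&(P[...,2]<.034)&(np.hypot(P[...,0]-.656,P[...,1]+.045)>.03)&(f.min(-1)>130)&(f.max(-1)-f.min(-1)<25)
    X=P[m];A=np.c_[X[:,:2]-[.6498,-.065],np.ones(len(X))]
    k=np.ones(len(X),bool)
    for _ in range(4):
        b=np.linalg.lstsq(A[k],X[k,2],rcond=None)[0]; r=X[:,2]-A@b; k=abs(r)<2.5*r[k].std()
    print(tag,'slope x,y,h',b.round(4),k.sum(),'front z',round(b[2]-.064*b[0],4),'sd',r[k].std().round(4))
if __name__=='__main__':
    slope(dict(np.load('top0.npz')),'top0'); slope(dict(np.load('side0.npz')),'side0')
    t=sys.argv[1]
    o=bot.get_obs(); print({k:np.round(o[k],4) for k in('clock','eef_pos','tool_rot','ft_force','ft_torque','grip_width')})
    slope(shot('top','top'+t),'top'); slope(shot('side','side'+t),'side')
    for n,(a,b,cc,d) in dict(top=(170,310,210,330),side=(180,270,250,370)).items():
        cv2.imwrite(f'pics/{n}{t}z.png',cv2.resize(cv2.imread(f'pics/{n}{t}.png')[a:b,cc:d],None,fx=4.2,fy=4.2,interpolation=cv2.INTER_CUBIC))
E
python3 plate.py 5
```

```text
top0 slope x,y,h [0.0383 0.0017 0.0246] 961 front z 0.0221 sd 0.0034
side0 slope x,y,h [0.0375 0.0012 0.021 ] 223 front z 0.0186 sd 0.0026
{'clock': np.float64(10.5), 'eef_pos': array([ 0.5019, -0.0646,  0.0294]), 'tool_rot': array([ 5.1e-03,  1.0e+00, -1.0e-04, -2.4e-03]), 'ft_force': array([-9.7603,  0.197 , 13.6039]), 'ft_torque': array([0.0734, 1.8622, 0.0307]), 'grip_width': np.float64(0.0285)}
top slope x,y,h [ 0.038  -0.0053  0.0245] 967 front z 0.022 sd 0.0035
side slope x,y,h [ 0.0458 -0.0047  0.0208] 217 front z 0.0179 sd 0.0022
```

View pics/top5z.png

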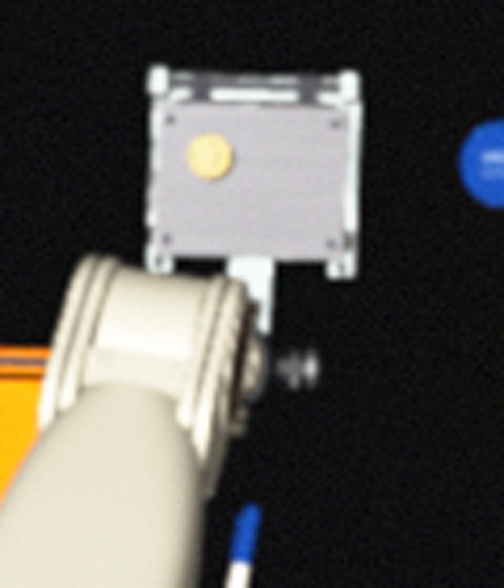

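View pics/side5z.png

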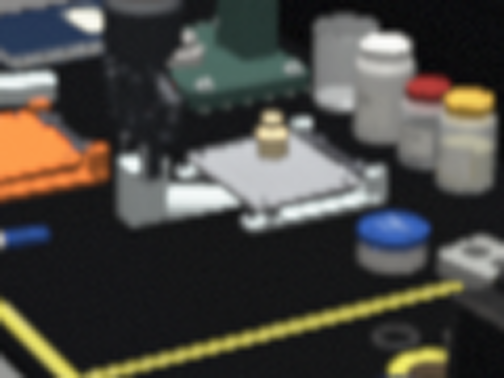

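Request:
play_rows(plan=[0,0,-0.5,0,0,0,0,0,-0.5,0,0,0,0,0,0,0,0,0])

```text
clock: 10.98
eef_pos: [0.5049, -0.0645, 0.0295]
tool_rot: [0.005, 1.0, -0.0, 0.0]
ft_force: [0.3, 0.5, -0.1]
grip_width: 0.0286
```

Request:
play_rows(plan=[-2,0,0,0,0,0,-2,0,0,0,0,0,-1,0,0,0,0,0,0,0,0,0,0,0])

```text
clock: 11.48
eef_pos: [0.5102, -0.0646, 0.0296]
tool_rot: [0.005, 1.0, 0.0, 0.0]
ft_force: [0.2, 0.5, -1.6]
grip_width: 0.0286
```

Request:
play_rows(plan=[-2,0,0,0,0,0,-2,0,0,0,0,0,-2,0,0,0,0,0,0,0,0,0,0,0])

```text
clock: 11.98
eef_pos: [0.5118, -0.0646, 0.0295]
tool_rot: [0.005, 1.0, 0.0, -0.004]
ft_force: [-11.0, -0.2, 7.2]
grip_width: 0.0284
```

Request:
play_rows(plan=[-0.5,0,-0.2,0,-0.004,0,-0.5,0,-0.2,0,-0.004,0,0,0,0,0,0,0,0,0,0,0,0,0])

```text
clock: 12.48
eef_pos: [0.512, -0.0645, 0.0295]
tool_rot: [0.005, 1.0, 0.0, -0.0]
ft_force: [-10.6, -0.1, 6.4]
grip_width: 0.0285
```

```bash
python3 plate.py 6
```

```text
top0 slope x,y,h [0.0383 0.0017 0.0246] 961 front z 0.0221 sd 0.0034
side0 slope x,y,h [0.0375 0.0012 0.021 ] 223 front z 0.0186 sd 0.0026
{'clock': np.float64(12.475), 'eef_pos': array([ 0.512 , -0.0645,  0.0295]), 'tool_rot': array([ 5.1e-03,  1.0e+00,  0.0e+00, -4.0e-04]), 'ft_force': array([-10.587 ,  -0.1412,   6.385 ]), 'ft_torque': array([-0.0078,  2.1581,  0.0227]), 'grip_width': np.float64(0.0285)}
top slope x,y,h [0.0406 0.0034 0.0242] 976 front z 0.0216 sd 0.0034
side slope x,y,h [ 0.0368 -0.0004  0.0206] 210 front z 0.0182 sd 0.0021
```

View pics/side6z.png

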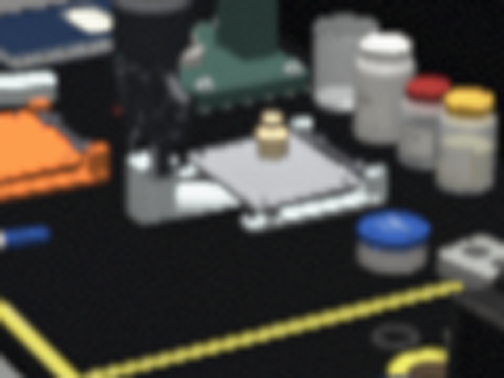

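Request:
play_rows(plan=[0,0,-0.3,0,0,0,0,0,-0.3,0,0,0,0,0,0,0,0,0])

```text
clock: 12.95
eef_pos: [0.512, -0.0645, 0.0295]
tool_rot: [0.005, 1.0, 0.0, -0.0]
ft_force: [-8.8, -0.1, 2.1]
grip_width: 0.0285
```

Request:
play_rows(plan=[-1,0,0,0,0,0,-1,0,0,0,0,0,0,0,0,0,0,0])

```text
clock: 13.32
eef_pos: [0.5122, -0.0645, 0.0295]
tool_rot: [0.005, 1.0, 0.0, -0.002]
ft_force: [-13.9, -0.6, 6.7]
grip_width: 0.0288
```

Request:
play_rows(plan=[0,0,-0.3,0,-0.003,0,-1,0,-0.3,0,-0.003,0,-1,0,0,0,0,0,0,0,0,0,0,0])

```text
clock: 13.82
eef_pos: [0.5151, -0.0644, 0.0295]
tool_rot: [0.005, 1.0, 0.0, 0.002]
ft_force: [-8.6, 0.2, -0.1]
grip_width: 0.0285
```

Request:
play_rows(plan=[-1,0,-0.1,0,0,0,-1,0,-0.1,0,0,0,-1,0,0,0,0,0,0,0,0,0,0,0])

```text
clock: 14.32
eef_pos: [0.5184, -0.0644, 0.0296]
tool_rot: [0.005, 1.0, 0.0, 0.002]
ft_force: [-8.7, -0.7, -1.6]
grip_width: 0.0284
```

```bash
python3 plate.py 7
```

```text
top0 slope x,y,h [0.0383 0.0017 0.0246] 961 front z 0.0221 sd 0.0034
side0 slope x,y,h [0.0375 0.0012 0.021 ] 223 front z 0.0186 sd 0.0026
{'clock': np.float64(14.325), 'eef_pos': array([ 0.5184, -0.0644,  0.0296]), 'tool_rot': array([5.0e-03, 1.0e+00, 2.0e-04, 1.7e-03]), 'ft_force': array([-8.6777, -0.7492, -1.5639]), 'ft_torque': array([ 0.0095,  1.8902, -0.032 ]), 'grip_width': np.float64(0.0284)}
top slope x,y,h [0.0271 0.0042 0.0248] 974 front z 0.0231 sd 0.0034
side slope x,y,h [ 0.0328 -0.0001  0.0213] 219 front z 0.0192 sd 0.0026
```

View pics/side7z.png

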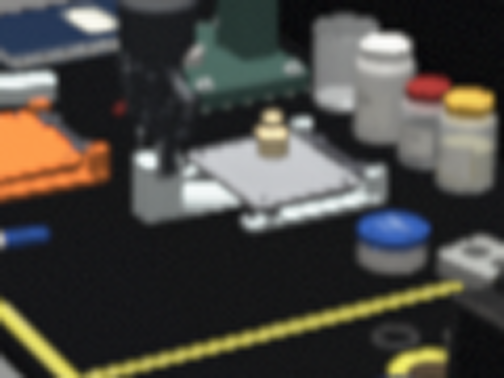

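Request:
play_rows(plan=[-1,0,0,0,0,0,-1,0,0,0,0,0,-1,0,0,0,0,0,-1,0,0,0,0,0,-1,0,0,0,0,0,0,0,0,0,0,0])

```text
clock: 15.18
eef_pos: [0.5236, -0.0644, 0.0296]
tool_rot: [0.005, 1.0, 0.0, 0.002]
ft_force: [-7.5, -0.2, -2.1]
grip_width: 0.0289
```

Request:
play_rows(plan=[-1,0,0,0,0,0,-1,0,0,0,0,0,-1,0,0,0,0,0,-1,0,0,0,0,0,0,0,0,0,0,0])

```text
clock: 15.8
eef_pos: [0.5277, -0.0645, 0.0297]
tool_rot: [0.005, 1.0, 0.0, 0.002]
ft_force: [-7.1, 0.6, -3.0]
grip_width: 0.0286
```

```bash
python3 plate.py 8
```

```text
top0 slope x,y,h [0.0383 0.0017 0.0246] 961 front z 0.0221 sd 0.0034
side0 slope x,y,h [0.0375 0.0012 0.021 ] 223 front z 0.0186 sd 0.0026
{'clock': np.float64(15.8), 'eef_pos': array([ 0.5277, -0.0645,  0.0297]), 'tool_rot': array([5.0e-03, 1.0e+00, 3.0e-04, 1.9e-03]), 'ft_force': array([-7.1068,  0.5874, -2.9973]), 'ft_torque': array([0.0164, 1.6454, 0.0407]), 'grip_width': np.float64(0.0286)}
top slope x,y,h [ 0.0218 -0.0003  0.0261] 912 front z 0.0247 sd 0.0034
side slope x,y,h [ 0.0149 -0.0052  0.0224] 224 front z 0.0214 sd 0.0024
```

Request:
play_rows(plan=[-1,0,0.1,0,0.0015,0,-1,0,0.1,0,0.0015,0,-1,0,0,0,0,0,-1,0,0,0,0,0,0,0,0,0,0,0])

```text
clock: 16.52
eef_pos: [0.5317, -0.0645, 0.0296]
tool_rot: [0.005, 1.0, 0.0, 0.0]
ft_force: [-8.2, 0.3, -1.5]
grip_width: 0.0282
```

```bash
python3 plate.py 9; python3 -c "
from plate import *
for i in range(2): slope(shot('top','topx'),'top'); slope(shot('side','sidex'),'side')"
```

```text
top0 slope x,y,h [0.0383 0.0017 0.0246] 961 front z 0.0221 sd 0.0034
side0 slope x,y,h [0.0375 0.0012 0.021 ] 223 front z 0.0186 sd 0.0026
{'clock': np.float64(16.525), 'eef_pos': array([ 0.5317, -0.0645,  0.0296]), 'tool_rot': array([5.e-03, 1.e+00, 2.e-04, 5.e-04]), 'ft_force': array([-8.2412,  0.2668, -1.4918]), 'ft_torque': array([-0.008 ,  1.6981, -0.0296]), 'grip_width': np.float64(0.0282)}
top slope x,y,h [0.0045 0.0034 0.0266] 869 front z 0.0263 sd 0.0034
side slope x,y,h [ 0.0071 -0.0022  0.0227] 213 front z 0.0223 sd 0.0022
top slope x,y,h [0.0006 0.0044 0.0266] 859 front z 0.0265 sd 0.0032
side slope x,y,h [ 0.0057 -0.0033  0.0226] 213 front z 0.0222 sd 0.0023
top slope x,y,h [0.0129 0.0029 0.0265] 862 front z 0.0257 sd 0.0032
side slope x,y,h [-0.0019 -0.0089  0.023 ] 205 front z 0.0231 sd 0.0021
```

View pics/side9z.png

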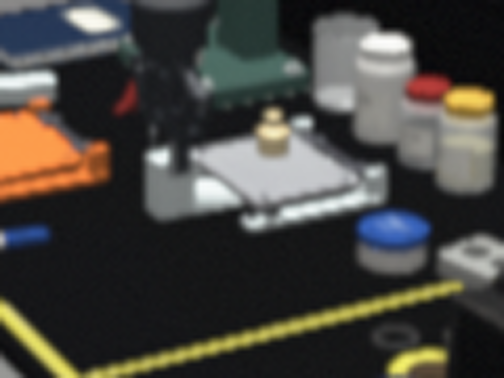

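View pics/top9z.png

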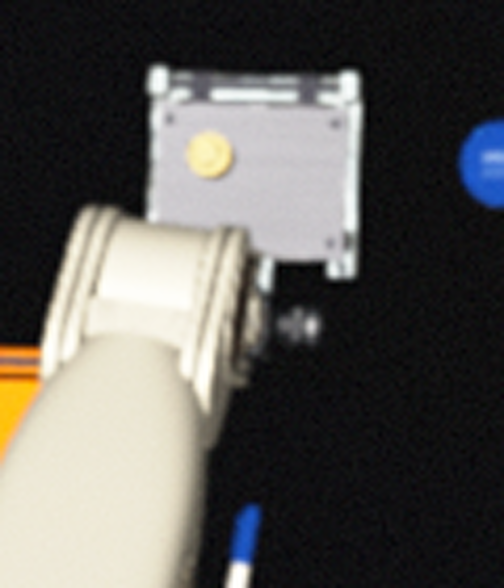

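Request:
play_rows(plan=[-1,0,0,0,0,0,-1,0,0.1,0,0,0,0,0,0,0,0,0,0,0,0,0,0,0])

```text
clock: 17.32
eef_pos: [0.5338, -0.0646, 0.0296]
tool_rot: [0.005, 1.0, 0.0, 0.001]
ft_force: [-8.1, -0.1, -1.5]
grip_width: 0.0286
```

```bash
python3 plate.py 10; python3 -c "
from plate import *
for i in range(4): slope(shot('top','topx'),'top'); slope(shot('side','sidex'),'side')
c=shot('wrist','w10')
for d in bot.outline_of('weight','side')[:2]: print(d['p'],d['point'])"
```

```text
top0 slope x,y,h [0.0383 0.0017 0.0246] 961 front z 0.0221 sd 0.0034
side0 slope x,y,h [0.0375 0.0012 0.021 ] 223 front z 0.0186 sd 0.0026
{'clock': np.float64(17.325), 'eef_pos': array([ 0.5338, -0.0646,  0.0296]), 'tool_rot': array([5.e-03, 1.e+00, 2.e-04, 5.e-04]), 'ft_force': array([-8.0951, -0.1489, -1.5042]), 'ft_torque': array([0.0186, 1.6747, 0.0289]), 'grip_width': np.float64(0.0286)}
top slope x,y,h [-0.004  -0.0024  0.0267] 839 front z 0.0269 sd 0.0033
side slope x,y,h [-0.0022 -0.0173  0.0226] 205 front z 0.0227 sd 0.0022
top slope x,y,h [0.0034 0.0039 0.0267] 844 front z 0.0265 sd 0.0033
side slope x,y,h [-0.0024 -0.0037  0.023 ] 213 front z 0.0231 sd 0.0023
top slope x,y,h [-0.0018  0.0018  0.0269] 842 front z 0.027 sd 0.0032
side slope x,y,h [ 0.0085 -0.0042  0.0232] 204 front z 0.0227 sd 0.0022
top slope x,y,h [ 0.0041 -0.0012  0.0268] 846 front z 0.0266 sd 0.0033
side slope x,y,h [ 0.0014 -0.0006  0.0234] 214 front z 0.0233 sd 0.0023
top slope x,y,h [0.0012 0.0057 0.0266] 852 front z 0.0265 sd 0.0033
side slope x,y,h [ 0.0065 -0.0038  0.0233] 216 front z 0.0229 sd 0.0021
0.4 [211.0, 311.6]
```

View pics/w10.png

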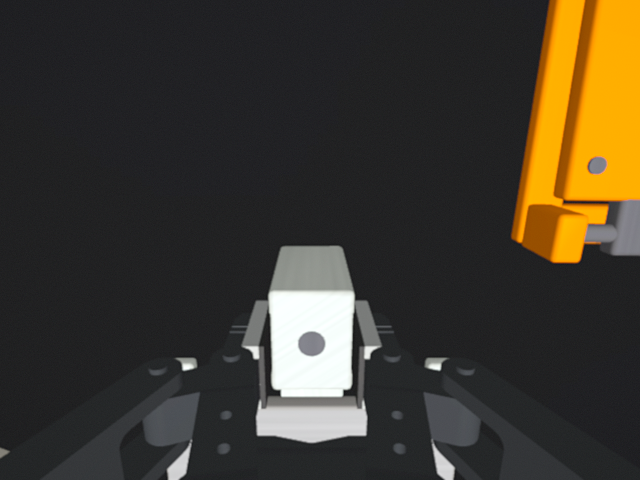

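View pics/side10z.png

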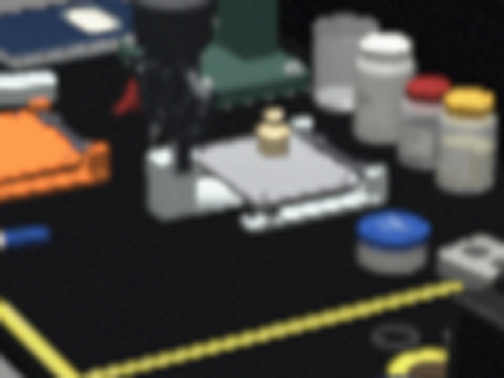

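Request:
play_rows(plan=[-0.6,0,0,0,0,0,0,0,0,0,0,0,0,0,0,0,0,0,0,0,0,0,0,0])

```text
clock: 18.42
eef_pos: [0.5342, -0.0646, 0.0296]
tool_rot: [0.005, 1.0, 0.0, 0.0]
ft_force: [-8.0, 0.0, -2.0]
grip_width: 0.0283
```

```bash
python3 -c "
from plate import *
print({k:np.round(v,4) for k,v in bot.get_obs().items() if k in('eef_pos','ft_force','grip_width','joint_vel')})
for i in range(5): slope(shot('top','topx'),'top'); slope(shot('side','sidex'),'side')
for t in('5','x'):
  P=cloud(dict(np.load(f'top{t}.npz'))); f=np.load(f'top{t}.npz')['frame'].astype(int)
  m=(f[...,2]-f[...,0]>50)&(abs(P[...,0]-.655)<.05)&(abs(P[...,1]+.045)<.05); print('weight',t,np.nanmedian(P[m],0).round(4),m.sum())
print(bot.job_done())"
```

```text
{'joint_vel': array([-0.0007,  0.    , -0.0005,  0.0021,  0.0004,  0.0006]), 'eef_pos': array([ 0.5342, -0.0646,  0.0296]), 'ft_force': array([-7.9676e+00,  5.5000e-03, -1.9510e+00]), 'grip_width': np.float64(0.0283)}
top slope x,y,h [ 0.006  -0.0046  0.0268] 832 front z 0.0264 sd 0.0031
side slope x,y,h [ 0.011  -0.0053  0.0233] 219 front z 0.0226 sd 0.0023
top slope x,y,h [0.0007 0.0019 0.0269] 839 front z 0.0269 sd 0.0033
side slope x,y,h [0.0068 0.0004 0.0232] 215 front z 0.0228 sd 0.0022
top slope x,y,h [ 0.0038 -0.0022  0.0269] 842 front z 0.0267 sd 0.0032
side slope x,y,h [0.0114 0.0049 0.0238] 207 front z 0.0231 sd 0.0021
top slope x,y,h [0.0036 0.0037 0.0267] 834 front z 0.0265 sd 0.0032
side slope x,y,h [0.0014 0.0017 0.0235] 201 front z 0.0234 sd 0.002
top slope x,y,h [-0.0064 -0.0037  0.0269] 825 front z 0.0273 sd 0.0032
side slope x,y,h [-0.0006  0.0009  0.0232] 209 front z 0.0232 sd 0.0024
weight 5 [ 0.6555 -0.0413  0.0515] 81
weight x [ 0.6562 -0.0411  0.0531] 82
the job is handed in; nothing more can be done
None
```

I gripped the tapered wedge by its handle block, after depth profiles told it apart from the flat-topped one. I set it flat in front of the stage and slid it thin end first under the middle of the plate's front edge. The job was handed in after about 19 s with the wedge still gripped; no verdict was reported.

**Last checks:**
- **Plate:** the front edge rose by about 4.8 mm of the 5 mm needed. The plate is within a few mrad of level: the top camera's slope averages about 0.002 rad. The side camera's slope is noisier and disagrees slightly, averaging about 0.006 rad.
- **Wedge:** the thin end is about 58–59 mm past the edge, within roughly 1–2 mm of the middle and square to the edge.
- **Weight:** it still stands in the same place, to within 1 mm.
- **Forces:** the push is steady at about 8 N, and I saw no wrist force above about 20 N.

**Setbacks:** twice during the push I pressed too hard on the worktop. The wedge stuck by friction and the gripper tilted by up to about 0.5°. I eased the downward press and corrected the tilt before going on.

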